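# Fill the sample jar with concrete chips and put in its tag rod

## Task

Pick up the metal scoop by its grip and tip all four pieces of broken concrete through the wide funnel into the narrow sample jar, then set the empty scoop back down flat on the desk and let go of it. After that draw the tag rod out of its slanted holder and push it, thin end first, down through the funnel until it rests on the pieces inside the jar, and leave it there. Leave the other things on the desk where they are and standing.

Things in the scene. Friction and masses are not known exactly. Their poses are not given: they have to be found in the camera images.
- jar: Fixed clear jar with a steel funnel in it. Round base 110 mm wide, 10 mm thick. Jar: clear tube 58 mm outside, 52 mm inside, top at 102 mm. The funnel's spout (44 mm inside, 49 mm outside) runs from 90 to 110 mm up, then the cone widens to the rim, 130 mm outside and 125 mm inside, at 165 mm. Origin: on the axis, at the desk's surface; z up
- jar_floor (a point): Centre of the jar's inner floor, 10 mm above the desk
- funnel_mouth (a point): Centre of the funnel's rim, 165 mm above the desk
- scoop: Aluminium scoop: a trough 110 mm long (x), 70 mm wide (y), walls 3 mm thick and 32 mm high at both sides and at the rear (+x); open without a lip at the front (-x). At the rear stands a black grip, a flat upright plate 10 mm thick (x), 44 mm wide (y), reaching up to 85 mm, its middle 60 mm behind the origin. Mass about 0.16 kg. Origin: centre of the underside; z up when flat
- scoop_grip (a point): Point to hold the scoop: middle of the grip plate, 63 mm above the scoop's underside; axes as the scoop's (pinch along x)
- scoop_lip (a point): Middle of the scoop's open front edge, on the inner floor 3 mm above the underside
- piece1: Grey chunk of broken concrete, about 18 mm across and 16 mm high, 12 g, one of four alike, lying in the scoop. Origin: its centre
- piece2: Grey chunk of broken concrete, about 18 mm across and 16 mm high, 12 g, one of four alike, lying in the scoop. Origin: its centre
- piece3: Grey chunk of broken concrete, about 18 mm across and 16 mm high, 12 g, one of four alike, lying in the scoop. Origin: its centre
- piece4: Grey chunk of broken concrete, about 18 mm across and 16 mm high, 12 g, one of four alike, lying in the scoop. Origin: its centre
- holder: Fixed holder for the tag rod: base plate 120 x 75 x 10 mm and a slanted grey square sleeve (24 mm outside, 14 mm inside, 64 mm deep) whose mouth leans 30 degrees towards the holder's -x. Origin: centre of the plate at the desk's surface. The sleeve's inner floor lies on its axis at x = 25 mm, z = 24 mm
- rod: White plastic tag rod, 170 mm long and straight: a thin shaft 10 mm in diameter with, at the upper end, a round head 18 mm in diameter and 45 mm long. Starts in the holder's sleeve, leaning 30 degrees. Origin: middle of the lower (thin) end; z along the rod to the head
- rod_head (a point): Point to hold the rod: on its axis in the head, 148 mm from the thin end, 22 mm from the top; axes as the rod's
- bottle1: Bystander: small black dropper bottle, 32 mm in diameter, 75 mm high. Origin: centre of its underside
- bottle2: Bystander: second small black dropper bottle, the same
- coverbox: Bystander: pale carton of cover slips, 70 x 95 x 40 mm. Origin: centre of its underside
- slidebox: Bystander: flat blue slide box, 130 x 190 x 34 mm, tweezers lying on it. Origin: centre of its underside
- marker: Bystander: black marker pen lying on the desk, 19 mm thick, 133 mm long along its x. Origin: under its middle
- dish: Bystander: shallow glass dish, 90 mm in diameter, 16 mm high. Origin: centre of its underside
Mind the look-alikes: they are no part of the job. Of the things that look like the scoop, the middle-sized one is meant.

How it is judged:
On the way, in this order (a step that is already met when the one before it is completed fails the run):
1. all four pieces have gone from the scoop into the funnel or the jar, with the scoop still off the desk (z of each of piece1, piece2, piece3, piece4 in the frame of jar_floor below 0.145 m and horizontal distance between each of piece1, piece2, piece3, piece4 and jar_floor below 0.055 m and height (world z) of scoop above 0.03 m), for 0.2 s.
2. the empty scoop stands flat on the desk and is let go (height (world z) of scoop below 0.008 m and angle between scoop's own z axis and vertical below 0.1 rad and contact force between scoop and the fingers below 0.2 N and linear speed of scoop below 0.02 m/s), for 0.2 s.
3. the rod's thin end is down in the jar below the spout (z of rod in the frame of jar_floor between -0.005 and 0.07 m and horizontal distance between rod and jar_floor below 0.028 m), for 0.2 s.
At the end, for the whole second after the job is handed in: All four pieces are in the jar (within 28 mm of its axis, under 68 mm above its floor); the scoop is flat on the desk (under 8 mm up, tilt under 0.1 rad); the rod's thin end is in the jar (within 28 mm of the axis, under 70 mm above the floor); scoop and rod released, slower than 20 mm/s (all of step 3 and z of piece1 in the frame of jar_floor between 0 and 0.068 m and horizontal distance between each of piece1, piece2, piece3, piece4 and jar_floor below 0.028 m and z of piece2 in the frame of jar_floor between 0 and 0.068 m and z of piece3 in the frame of jar_floor between 0 and 0.068 m and z of piece4 in the frame of jar_floor between 0 and 0.068 m and height (world z) of scoop below 0.008 m and angle between scoop's own z axis and vertical below 0.1 rad and linear speed of each of rod, scoop below 0.02 m/s); the robot touches nothing.
It fails at once if a bystander (bottle, carton, slide box, marker, dish) is pushed more than 30 mm or tipped over 0.5 rad (distance of any of bottle1, bottle2, coverbox, slidebox, marker, dish from where it was at the start of the episode above 0.03 m or angle between any of bottle1, bottle2, coverbox, slidebox, marker, dish's own z axis and vertical above 0.5 rad).
It also fails if it takes over 72 s, if anything falls off the work surface, if the arm or the gripper's body presses on something with over 40 N, if the wrist force passes 120 N, or if a joint passes its speed limit or range.

## Robot

A 6-joint arm with a two-finger parallel gripper is mounted at the origin on the work surface. World frame = base frame: x ahead of the robot, y to its left, z up, the work surface at z = 0. Lengths are in m, angles in rad, forces in N, time in s.
With the tool pointing down it reaches from about 0.35 to 0.775 m from the base axis. Payload 7.3 kg.
Tool frame: the origin (TCP) lies on the front face of the gripper's body, between the roots of the fingers; the fingertips stand ahead of it and the grasp point (between the pads) lies 47 mm ahead of it (finger_overhang is the z of the fingertips in the tool frame, in m); z points along the fingers, y is the line along which they close (so a half turn about z gives the same grasp; the last joint's range is limited). The gripper opens to 92 mm and grips with 3 to 60 N. Pads are 19 mm wide; open, the fingers measure 130 mm over their backs; the gripper's body (75 mm by 190 mm) begins 47 mm behind the grasp point.
Start: joints at [1.005, 0.342, 1.524, -0, 1.275, -0.146], TCP at [0.214, 0.479, 0.292] pointing down, gripper open.
Joint ranges: [-2.53, 2.53], [-0.77, 2.02], [0.04, 2.7], [-1, 4.14], [0.28, 2.66], [-3.11, 3.11]. Speed limits (rad/s): [2.57, 2.57, 3.14, 3.14, 3.14, 3.14].

## Interface

Orientations are given as [roll, pitch, yaw] about the fixed x, y, z axes, in that order (R = Rz(yaw) Ry(pitch) Rx(roll)).
In Python, from cell import * gives the robot as it stands. The module is installed in compiled form; this text tells all that it offers.
- The arm moves only by the tool arm_command, never from a script. Its argument "series" is a list of rows, each an object of numbers: "x", "y", "z": the shift along the tool's x, y, z in mm; "rx", "ry", "rz": the turn, a rotation vector about the tool's x, y, z in degrees. A call has 1 to 20 rows; each row is the pose to reach, as a shift and turn from the pose commanded when the call began, along the tool's axes at that moment; what a row does not reach only later rows make up. A row lasts 1/10 s, in which the tool goes at most 50 mm and 8.59 degrees, less where a joint would pass 70% of its speed; a pose out of reach is approached as far as the arm can. A call with a gripper value outside its range is refused whole. "hand" is the finger opening in mm, from 0 to 91.8, set as the call begins (left out, the last holds). The fingers move at their own pace and stop on an object; "squeeze" is the grip in N (left out, the last holds). Time passes only in rows, so rows that repeat a pose let the fingers close. It gives the time, the measured TCP pose, the force, the opening and the grip force at its end, in the units of the state.
- observe(): the state, without advancing time (a new reading comes with each control period).
- read_camera(name): name is "scene" or "top" or "wrist"; returns a dict with "pixels" (480x640x3 uint8, blue, green, red), "K" (3x3 intrinsics, pixels), "rvec" (rotation vector, rad) and "tvec" (3), from world to camera coordinates, as OpenCV has them. Camera axes: x right, y down, z forward; pixel columns grow to the right and rows downward; lengths in m; the calibration is good to about 2 mm. The wrist camera is an equidistant fisheye: a pixel r from the principal point sees the ray r / f radians off the axis. A picture is of the moment at which its call begins. There is no depth.
- hand_in(): hands the job in; it is judged then, once.
Trained networks look in a picture, given as the dict that the camera call returned (one of the last four; its "shot" number tells which), for a name from the list of things; names that differ only in an ending like _2 or _b are one class to them, and where a whole thing is asked for, a point or a joint stands for the part that bears it (a point fixed in the world has none). Each returns a list of dicts, best first, with "confidence" (0 to 1); they miss things now and then, are a little off and sometimes report something else, mostly with a low value. They report only what shows in the picture. A call takes as long as a camera call. They do not tell look-alikes from the thing itself.
- boxes_of(picture, query): "point" ([x, y, z] in m, in world coordinates, good to about 4 mm: the middle of the surface that is visible of it).
- trace(picture, query): "pixels" (480x640 bool, what is visible of it).
- mark_of(picture, query): "point" ([x, y, z] in m, in world coordinates, good to about 4 mm: a listed point, or the origin of a listed thing).
The state is a dict: "time": time; "qpos": joint angles; "qvel": joint speeds; "joint_efforts": joint torques, N m; "tool_pos": TCP position; "tool_rot": TCP orientation; "contact_force": force on the tool from outside, world axes, zero at the start; "torque": the same for the moment, N m; "opening": finger opening in m; "grip_force": force on a finger pad.
Only numpy, scipy, OpenCV 4.12 (cv2) and the standard library are available. Lean on these libraries where they do the work, as an engineer would, in place of code of your own. Each camera call takes 0.05 s, during which the arm holds its last target. There are 200 camera calls.

## Working session

There is one attempt and no reset: what is moved stays moved. The work goes in short steps, Python scripts to look and compute and a tool call to move; the robot and the scene stay as the last step left them, time stands still between calls to the robot, and variables do not carry over. Pictures are saved under pics/ and viewed, at most 10 in all, crops included, and the job is handed in when it is done.

Besides the shell and the picture viewer there is one more tool, called after "Emit:" as name([rows], argument=value, ...), one row to a line, values as JSON. arm_command: Moves the arm, as the interface text tells. Its arguments: {"type":"object","properties":{"series":{"type":"array"},"hand":{"type":"number"},"squeeze":{"type":"number"}},"required":["series"]}

```bash
mkdir -p pics; python3 - <<'E'
from cell import *
import cv2,numpy as np
s=observe();print(s['time'],s['tool_pos'],s['tool_rot'],s['opening'])
for n in ('scene','top'):
    p=read_camera(n);cv2.imwrite(f'pics/{n}0.png',p['pixels'])
    for q in ['scoop','scoop_grip','scoop_lip','jar','funnel_mouth','jar_floor','holder','rod','rod_head','piece1','bottle1','coverbox','slidebox','marker','dish']:
        for d in mark_of(p,q): print(n,q,np.round(d['point'],3),round(d['confidence'],2))
    if n=='scene' or n=='top': print(p['K'].tolist(),p['rvec'],p['tvec'])
E
```

```text
0.0 [0.2137871  0.47916603 0.2915302 ] [-3.14002293e+00 -2.35213145e-04  2.72180518e+00] 0.09188851488877163
scene scoop [0.512 0.316 0.006] 0.82
scene scoop [ 0.502  0.167 -0.002] 0.8
scene scoop [0.245 0.472 0.002] 0.56
scene scoop_grip [0.206 0.399 0.083] 0.97
scene scoop_grip [0.567 0.335 0.065] 0.9
scene scoop_grip [0.473 0.203 0.046] 0.65
scene scoop_lip [0.459 0.298 0.003] 0.94
scene scoop_lip [0.519 0.131 0.001] 0.77
scene jar [ 0.528 -0.048 -0.002] 0.94
scene funnel_mouth [ 0.52  -0.045  0.167] 0.81
scene jar_floor [ 0.529 -0.047  0.01 ] 0.72
scene holder [ 0.578 -0.267 -0.   ] 0.96
scene holder [ 0.736 -0.202  0.003] 0.64
scene holder [0.383 0.124 0.   ] 0.47
scene rod_head [ 0.527 -0.048  0.01 ] 0.67
scene rod_head [ 0.519 -0.263  0.152] 0.6
scene piece1 [0.488 0.323 0.009] 0.64
scene piece1 [0.506 0.295 0.013] 0.5
scene piece1 [0.522 0.336 0.012] 0.45
scene bottle1 [0.382 0.123 0.001] 0.75
scene bottle1 [ 0.383 -0.115  0.003] 0.71
scene coverbox [ 0.734 -0.2    0.003] 0.64
scene slidebox [ 0.775  0.006 -0.   ] 0.67
scene marker [0.327 0.291 0.001] 0.73
scene dish [ 0.726 
[... 772 characters left out ...]
1 -0.264  0.149] 0.62
top piece1 [0.527 0.335 0.007] 0.61
top piece1 [ 0.524 -0.048  0.167] 0.59
top piece1 [0.493 0.329 0.011] 0.56
top piece1 [0.5   0.296 0.013] 0.52
top piece1 [ 0.525 -0.05   0.003] 0.33
top piece1 [ 0.51   0.311 -0.   ] 0.21
top bottle1 [ 0.382 -0.114  0.   ] 0.61
top bottle1 [ 0.382  0.125 -0.004] 0.43
top coverbox [ 0.735 -0.2   -0.002] 0.59
top coverbox [0.569 0.327 0.061] 0.4
top slidebox [ 0.772  0.004 -0.   ] 0.85
top marker [ 0.326  0.297 -0.003] 0.86
top dish [0.726 0.208 0.002] 0.97
[[614.3849275445617, 0.0, 317.0871922843116], [0.0, 614.3849275445617, 242.81814042423713], [0.0, 0.0, 1.0]] [ 2.10584865 -2.16447253  0.14052637] [0.11572811 0.53119736 1.69423581]
```

View pics/top0.png

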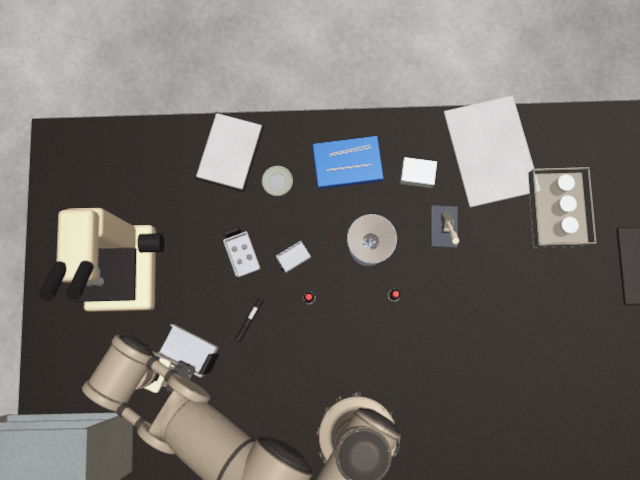

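View pics/scene0.png

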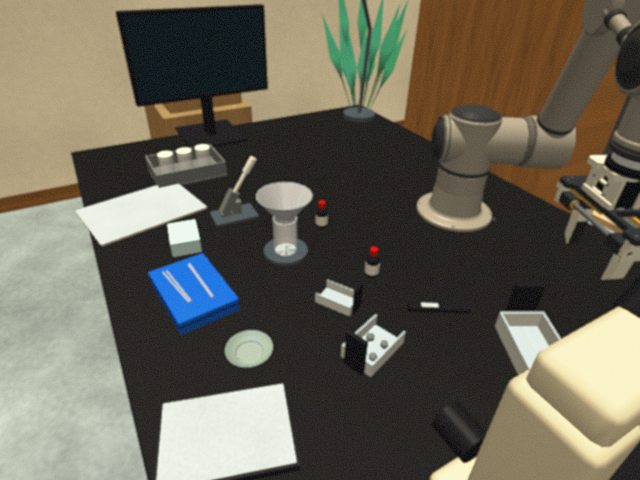

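Three scoops: small at top (293,256), middle-sized at (241,254) holding the four pieces, large at (188,352). The one at (241,254) fits, being middle-sized and loaded. I'll confirm it in a crop.

```bash
cat > h.py <<'E'
from cell import *
import cv2,numpy as np
from scipy.spatial.transform import Rotation as Ro
def pose(az,tilt=0):
    "tool R: y axis at azimuth az (deg) when down, tilted so that y rises by tilt deg (scoop lip, -y, goes down)"
    y=np.array([np.cos(np.radians(az)),np.sin(np.radians(az)),0]);z=np.array([0,0,-1.]);x=np.cross(y,z)
    R=np.c_[x,y,z]
    # rotate about world axis y x up so y goes up
    ax=np.cross(y,[0,0,1.])
    return Ro.from_rotvec(ax*np.radians(tilt))*Ro.from_matrix(R)
def cur():
    s=observe();return np.array(s['tool_pos']),Ro.from_euler('xyz',s['tool_rot']),s
def rel(p,R,base=None):
    p0,R0=base or cur()[:2]
    return np.round(R0.inv().apply(np.array(p)-p0)*1000,1),np.round(np.degrees((R0.inv()*R).as_rotvec()),1)
E
python3 - <<'E'
from h import *
im=cv2.imread('pics/top0.png')[215:385,150:330]
cv2.imwrite('pics/crop.png',cv2.resize(im,None,fx=3.5,fy=3.5,interpolation=2))
print(rel([.5675,.3325,.20],pose(18)));print(cur()[2]['qpos'])
E
```

```text
(array([-382.7,    9.9,   92.2]), array([ 0. , -0. , 47.9]))
[ 1.00497454e+00  3.42024049e-01  1.52410984e+00 -1.61473602e-06
  1.27539542e+00 -1.46012890e-01]
```

View pics/crop.png

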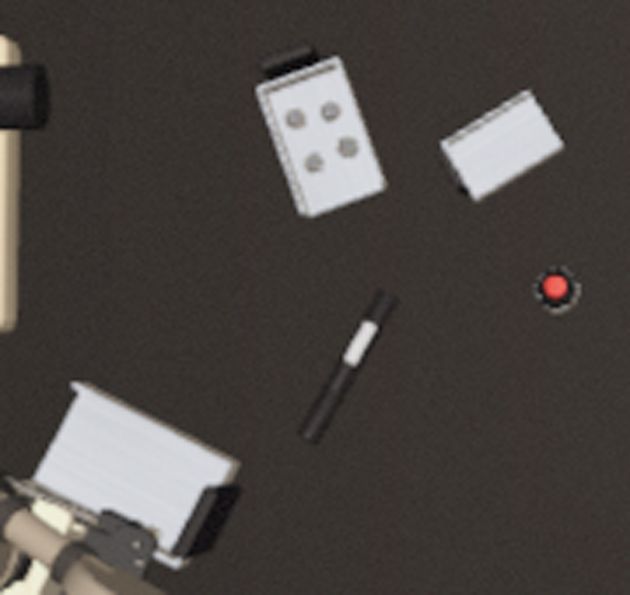

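The crop shows the middle scoop at (320,135) with four pieces and its black grip at the upper left. The small one (500,145) and the large one (140,470) are empty. I'll take the middle one.

Emit:
arm_command([
  {"x": -383, "y": 10, "z": 60, "rz": 48},
  {"x": -383, "y": 10, "z": 60, "rz": 48},
  {"x": -383, "y": 10, "z": 60, "rz": 48},
  {"x": -383, "y": 10, "z": 60, "rz": 48},
  {"x": -383, "y": 10, "z": 60, "rz": 48},
  {"x": -383, "y": 10, "z": 60, "rz": 48},
  {"x": -383, "y": 10, "z": 60, "rz": 48},
  {"x": -383, "y": 10, "z": 60, "rz": 48},
  {"x": -383, "y": 10, "z": 60, "rz": 48},
  {"x": -383, "y": 10, "z": 60, "rz": 48},
  {"x": -383, "y": 10, "z": 60, "rz": 48},
  {"x": -383, "y": 10, "z": 60, "rz": 48},
], hand=60, squeeze=40)

```text
invalid input
```

```bash
python3 - <<'E'
from h import *
p0,R0,s=cur();print(s['time'],p0,s['tool_rot'],s['qpos'],s['opening'])
for n in ('wrist','top'):
    p=read_camera(n);cv2.imwrite(f'pics/{n}1.png',p['pixels'])
    for q in ['scoop','scoop_grip','scoop_lip']:
        for d in mark_of(p,q): print(n,q,np.round(d['point'],3),round(d['confidence'],2))
E
```

```text
1.6 [0.21397519 0.47942874 0.29222458] [3.14153021e+00 1.07445901e-05 2.72178422e+00] [ 1.00497454e+00  3.42024049e-01  1.52410984e+00 -1.61473602e-06
  1.27539542e+00 -1.46012890e-01] 0.09150564046525252
wrist scoop [ 0.247  0.467 -0.005] 0.98
wrist scoop_grip [0.206 0.398 0.083] 0.98
wrist scoop_lip [0.279 0.53  0.002] 0.72
top scoop [ 0.246  0.471 -0.002] 0.83
top scoop [0.503 0.168 0.004] 0.77
top scoop [0.511 0.316 0.002] 0.61
top scoop [0.503 0.297 0.013] 0.39
top scoop_grip [0.569 0.327 0.06 ] 0.79
top scoop_grip [0.21  0.401 0.079] 0.72
top scoop_grip [0.478 0.204 0.05 ] 0.71
top scoop_lip [0.522 0.131 0.   ] 0.94
top scoop_lip [0.278 0.532 0.005] 0.77
top scoop_lip [0.459 0.296 0.002] 0.59
```

View pics/wrist1.png

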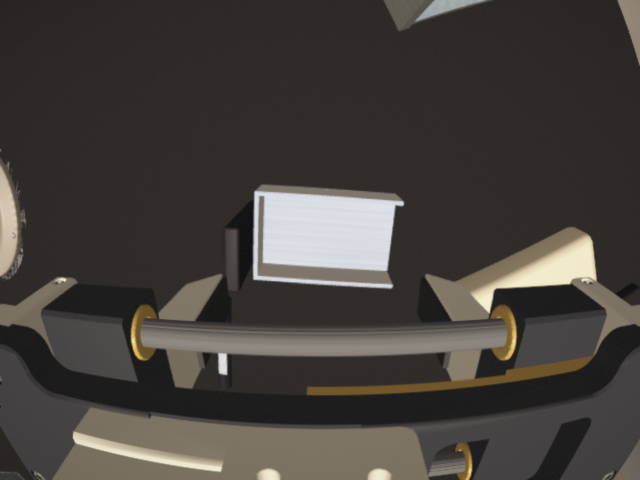

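The wrist view shows only the large scoop at (325,237), because the arm has not moved: the command was refused. I'll retry with all six keys in each row.

Emit:
arm_command([
  {"x": -383, "y": 10, "z": 60, "rx": 0, "ry": 0, "rz": 48},
  {"x": -383, "y": 10, "z": 60, "rx": 0, "ry": 0, "rz": 48},
  {"x": -383, "y": 10, "z": 60, "rx": 0, "ry": 0, "rz": 48},
  {"x": -383, "y": 10, "z": 60, "rx": 0, "ry": 0, "rz": 48},
  {"x": -383, "y": 10, "z": 60, "rx": 0, "ry": 0, "rz": 48},
  {"x": -383, "y": 10, "z": 60, "rx": 0, "ry": 0, "rz": 48},
  {"x": -383, "y": 10, "z": 60, "rx": 0, "ry": 0, "rz": 48},
  {"x": -383, "y": 10, "z": 60, "rx": 0, "ry": 0, "rz": 48},
  {"x": -383, "y": 10, "z": 60, "rx": 0, "ry": 0, "rz": 48},
  {"x": -383, "y": 10, "z": 60, "rx": 0, "ry": 0, "rz": 48},
  {"x": -383, "y": 10, "z": 60, "rx": 0, "ry": 0, "rz": 48},
  {"x": -383, "y": 10, "z": 60, "rx": 0, "ry": 0, "rz": 48},
], hand=60, squeeze=40)

```text
time: 3.2
tool_pos: [0.5668, 0.3334, 0.2329]
tool_rot: [3.141, -0.0, 1.886]
contact_force: [0.0, 0.2, 0.9]
opening: 0.0601
grip_force: 0.0
```

```bash
python3 - <<'E'
from h import *
for i in range(2):
    p=read_camera('wrist')
    for q in ['scoop','scoop_grip','scoop_lip','piece1']:
        for d in mark_of(p,q): print(q,np.round(d['point'],3),round(d['confidence'],2))
print(rel([.568,.332,.110],pose(18)))
E
```

```text
scoop [ 0.247  0.469 -0.005] 0.88
scoop [0.513 0.312 0.001] 0.79
scoop_grip [0.568 0.335 0.065] 0.98
piece1 [0.527 0.335 0.012] 0.65
piece1 [0.504 0.293 0.011] 0.57
piece1 [0.491 0.321 0.009] 0.53
piece1 [0.534 0.308 0.01 ] 0.5
scoop [ 0.245  0.469 -0.003] 0.71
scoop [0.534 0.311 0.009] 0.65
scoop [0.514 0.312 0.002] 0.59
scoop_grip [0.568 0.336 0.063] 0.59
scoop_lip [0.463 0.296 0.004] 0.88
piece1 [0.495 0.324 0.008] 0.82
piece1 [0.528 0.335 0.012] 0.75
piece1 [0.503 0.296 0.007] 0.68
piece1 [0.532 0.309 0.007] 0.67
(array([-6.000e-01,  1.000e-01,  1.223e+02]), array([ 0., -0., -0.]))
```

Emit:
arm_command([
  {"x": 0, "y": 0, "z": 50, "rx": 0, "ry": 0, "rz": 0},
  {"x": 0, "y": 0, "z": 90, "rx": 0, "ry": 0, "rz": 0},
  {"x": 0, "y": 0, "z": 122, "rx": 0, "ry": 0, "rz": 0},
  {"x": 0, "y": 0, "z": 122, "rx": 0, "ry": 0, "rz": 0},
  {"x": 0, "y": 0, "z": 122, "rx": 0, "ry": 0, "rz": 0},
])

```text
time: 4.2
tool_pos: [0.5681, 0.3326, 0.1107]
tool_rot: [3.142, -0.0, 1.884]
contact_force: [-0.0, 0.8, 0.4]
opening: 0.0598
grip_force: 0.0
```

Emit:
arm_command([
  {"x": 0, "y": 0, "z": 0, "rx": 0, "ry": 0, "rz": 0},
  {"x": 0, "y": 0, "z": 0, "rx": 0, "ry": 0, "rz": 0},
  {"x": 0, "y": 0, "z": 0, "rx": 0, "ry": 0, "rz": 0},
  {"x": 0, "y": 0, "z": 0, "rx": 0, "ry": 0, "rz": 0},
  {"x": 0, "y": 0, "z": 0, "rx": 0, "ry": 0, "rz": 0},
  {"x": 0, "y": 0, "z": 0, "rx": 0, "ry": 0, "rz": 0},
  {"x": 0, "y": 0, "z": 0, "rx": 0, "ry": 0, "rz": 0},
], hand=0, squeeze=40)

```text
time: 4.9
tool_pos: [0.5679, 0.3325, 0.1103]
tool_rot: [3.141, 0.0, 1.884]
contact_force: [0.2, -0.5, -0.6]
opening: 0.0099
grip_force: 40.0
```

```bash
cat >> h.py <<'E'
J=np.array([.5255,-.048])
def lipTCP(lip,az,tilt):
    R=pose(az,tilt) # tool y = scoop x, tool z=-scoop z; lip->TCP in scoop frame: x+115, z+107.5
    return np.array(lip)+R.apply([0,.115,-.1075]),R
E
python3 - <<'E'
from h import *
p0,R0,_=cur()
up=(np.array([.568,.3325,.31]),pose(18,-8));print(rel(*up))
a=lipTCP([J[0]+.025,J[1],.205],0,-8);print(a[0],rel(*a,base=up))
E
```

```text
(array([  -0. ,    0.2, -199.7]), array([ 8., -0., -0.]))
[ 0.67934194 -0.048       0.29544891] (array([-396.3,   -9.5,   16. ]), array([-0. ,  2.5, 17.8]))
```

Emit:
arm_command([
  {"x": 0, "y": 0, "z": -10, "rx": 0, "ry": 0, "rz": 0},
  {"x": 0, "y": 0, "z": -30, "rx": 0, "ry": 0, "rz": 0},
  {"x": 0, "y": 0, "z": -50, "rx": 0, "ry": 0, "rz": 0},
  {"x": 0, "y": 0, "z": -60, "rx": 0, "ry": 0, "rz": 0},
  {"x": 0, "y": 0, "z": -60, "rx": 0, "ry": 0, "rz": 0},
])

```text
time: 5.4
tool_pos: [0.5684, 0.3328, 0.1722]
tool_rot: [3.138, -0.0, 1.884]
contact_force: [-0.7, -0.7, -2.0]
opening: 0.0099
grip_force: 39.9
```

Emit:
arm_command([
  {"x": 0, "y": 0, "z": -20, "rx": 2, "ry": 0, "rz": 0},
  {"x": 0, "y": 0, "z": -45, "rx": 4, "ry": 0, "rz": 0},
  {"x": 0, "y": 0, "z": -75, "rx": 6, "ry": 0, "rz": 0},
  {"x": 0, "y": 0, "z": -105, "rx": 8, "ry": 0, "rz": 0},
  {"x": 0, "y": 0, "z": -125, "rx": 8, "ry": 0, "rz": 0},
  {"x": 0, "y": 0, "z": -138, "rx": 8, "ry": 0, "rz": 0},
  {"x": 0, "y": 0, "z": -138, "rx": 8, "ry": 0, "rz": 0},
])

```text
time: 6.1
tool_pos: [0.5682, 0.3326, 0.3092]
tool_rot: [-3.004, -0.0, 1.884]
contact_force: [0.3, 0.9, -2.1]
opening: 0.0097
grip_force: 39.9
```

Emit:
arm_command([
  {"x": -10, "y": 0, "z": 0, "rx": 0, "ry": 0, "rz": 0},
  {"x": -30, "y": 0, "z": 1, "rx": 0, "ry": 0, "rz": 1},
  {"x": -60, "y": -1, "z": 2, "rx": 0, "ry": 0.4, "rz": 3},
  {"x": -95, "y": -2, "z": 3, "rx": 0, "ry": 0.6, "rz": 4.4},
  {"x": -130, "y": -3, "z": 5, "rx": 0, "ry": 0.8, "rz": 6},
  {"x": -165, "y": -4, "z": 7, "rx": 0, "ry": 1, "rz": 7.5},
  {"x": -200, "y": -5, "z": 8, "rx": 0, "ry": 1.3, "rz": 9},
  {"x": -235, "y": -6, "z": 10, "rx": 0, "ry": 1.5, "rz": 10.5},
  {"x": -270, "y": -6.5, "z": 11, "rx": 0, "ry": 1.7, "rz": 12},
  {"x": -305, "y": -7, "z": 12, "rx": 0, "ry": 1.9, "rz": 13.6},
  {"x": -340, "y": -8, "z": 14, "rx": 0, "ry": 2.1, "rz": 15.2},
  {"x": -368, "y": -9, "z": 15, "rx": 0, "ry": 2.3, "rz": 16.5},
  {"x": -386, "y": -9.5, "z": 16, "rx": 0, "ry": 2.5, "rz": 17.5},
  {"x": -396, "y": -9.5, "z": 16, "rx": 0, "ry": 2.5, "rz": 17.8},
  {"x": -396, "y": -9.5, "z": 16, "rx": 0, "ry": 2.5, "rz": 17.8},
  {"x": -396, "y": -9.5, "z": 16, "rx": 0, "ry": 2.5, "rz": 17.8},
])

```text
time: 7.7
tool_pos: [0.6786, -0.047, 0.2936]
tool_rot: [-3.002, -0.001, 1.571]
contact_force: [0.9, 0.2, -1.3]
opening: 0.0096
grip_force: 39.9
```

```bash
python3 - <<'E'
from h import *
print(cur()[2]['qpos'])
for n in ('wrist','top','scene'):
    p=read_camera(n)
    for q in ['scoop_lip','scoop_grip','piece1','funnel_mouth']:
        for d in mark_of(p,q): print(n,q,np.round(d['point'],3),round(d['confidence'],2))
E
```

```text
[-0.17292355  0.71944248  0.88690672 -0.02351923  1.67322529 -0.17419142]
wrist scoop_lip [ 0.551 -0.047  0.2  ] 0.88
wrist scoop_lip [0.52  0.134 0.   ] 0.8
wrist scoop_lip [ 0.378  0.12  -0.001] 0.23
wrist scoop_grip [ 0.673 -0.046  0.243] 0.86
wrist piece1 [ 0.625 -0.059  0.201] 0.79
wrist piece1 [ 0.648 -0.054  0.198] 0.67
wrist piece1 [ 0.588 -0.062  0.203] 0.63
wrist piece1 [ 0.59  -0.032  0.205] 0.57
wrist funnel_mouth [ 0.524 -0.046  0.162] 0.59
top scoop_lip [0.278 0.528 0.006] 0.58
top scoop_grip [0.482 0.202 0.048] 0.86
top scoop_grip [0.207 0.398 0.077] 0.59
scene scoop_lip [ 0.547 -0.047  0.202] 0.89
scene scoop_lip [0.517 0.131 0.003] 0.71
scene scoop_grip [0.209 0.4   0.082] 0.95
scene scoop_grip [0.474 0.202 0.045] 0.86
scene scoop_grip [ 0.672 -0.047  0.25 ] 0.74
scene piece1 [ 0.626 -0.06   0.203] 0.59
scene piece1 [ 0.59  -0.058  0.206] 0.41
scene piece1 [ 0.643 -0.053  0.2  ] 0.37
scene funnel_mouth [ 0.522 -0.048  0.166] 0.55
```

```bash
python3 - <<'E'
from h import *
b=cur()[:2]
for t in [0,8,14,18,22,26,30,34,38,42,46,50,55,60]:
    z=.205 if t<15 else max(.178,.205-(t-14)*.0012)
    a=lipTCP([J[0]+.025,J[1],z],0,t);r=rel(*a,base=b);print(t,np.round(a[0],3),r[0],r[1])
E
```

```text
0 [ 0.666 -0.048  0.312] [ -0.1 -15.7 -16.8] [-8. -0. -0.]
8 [ 0.649 -0.048  0.327] [ -0.1 -33.7 -29.4] [-16.  -0.  -0.]
14 [ 0.636 -0.048  0.337] [ -0.1 -48.3 -37.1] [-22.  -0.  -0.]
18 [ 0.627 -0.048  0.338] [ -0.1 -57.7 -36.6] [-26.  -0.  -0.]
22 [ 0.617 -0.048  0.338] [ -0.1 -67.5 -35.4] [-30.   0.  -0.]
26 [ 0.607 -0.048  0.338] [ -0.1 -77.4 -33.5] [-34.   0.  -0.]
30 [ 0.596 -0.048  0.336] [ -0.2 -87.5 -30.9] [-38.   0.  -0.]
34 [ 0.586 -0.048  0.334] [ -0.2 -97.8 -27.4] [-42.   0.  -0.]
38 [ 0.575 -0.048  0.334] [  -0.2 -108.3  -25. ] [-46.   0.  -0.]
42 [ 0.564 -0.048  0.335] [  -0.2 -119.3  -24.8] [-50.   0.  -0.]
46 [ 0.553 -0.048  0.335] [  -0.2 -130.3  -23.8] [-54.   0.  -0.]
50 [ 0.542 -0.048  0.335] [  -0.2 -141.1  -22.1] [-58.   0.  -0.]
55 [ 0.528 -0.048  0.334] [  -0.2 -154.5  -18.9] [-63.   0.  -0.]
60 [ 0.515 -0.048  0.331] [  -0.2 -167.5  -14.5] [-68.   0.  -0.]
```

Emit:
arm_command([
  {"x": 0, "y": -16, "z": -17, "rx": -8, "ry": 0, "rz": 0},
  {"x": 0, "y": -25, "z": -23, "rx": -12, "ry": 0, "rz": 0},
  {"x": 0, "y": -34, "z": -29, "rx": -16, "ry": 0, "rz": 0},
  {"x": 0, "y": -41, "z": -33, "rx": -19, "ry": 0, "rz": 0},
  {"x": 0, "y": -48, "z": -37, "rx": -22, "ry": 0, "rz": 0},
  {"x": 0, "y": -53, "z": -37, "rx": -24, "ry": 0, "rz": 0},
  {"x": 0, "y": -58, "z": -37, "rx": -26, "ry": 0, "rz": 0},
  {"x": 0, "y": -63, "z": -36, "rx": -28, "ry": 0, "rz": 0},
  {"x": 0, "y": -67.5, "z": -35.5, "rx": -30, "ry": 0, "rz": 0},
  {"x": 0, "y": -72.5, "z": -34.5, "rx": -32, "ry": 0, "rz": 0},
  {"x": 0, "y": -77.5, "z": -33.5, "rx": -34, "ry": 0, "rz": 0},
  {"x": 0, "y": -77.5, "z": -33.5, "rx": -34, "ry": 0, "rz": 0},
  {"x": 0, "y": -77.5, "z": -33.5, "rx": -34, "ry": 0, "rz": 0},
])

```text
time: 9.75
tool_pos: [0.6066, -0.0479, 0.338]
tool_rot: [2.688, 0.0, 1.57]
contact_force: [0.2, -0.2, -0.7]
opening: 0.0097
grip_force: 39.9
```

```bash
python3 - <<'E'
from h import *
print(cur()[2]['qpos'])
for n in ('wrist','scene'):
    p=read_camera(n)
    for q in ['scoop_lip','piece1']:
        for d in mark_of(p,q): print(n,q,np.round(d['point'],3),round(d['confidence'],2))
E
```

```text
[-0.25005711  0.27692967  1.56018115  0.14205456  0.8684398  -0.31724233]
wrist scoop_lip [ 0.55  -0.043  0.19 ] 0.82
wrist scoop_lip [0.522 0.132 0.002] 0.77
wrist piece1 [ 0.521 -0.025  0.154] 0.89
wrist piece1 [ 0.578 -0.059  0.213] 0.78
wrist piece1 [ 0.544 -0.028  0.196] 0.63
wrist piece1 [ 0.528 -0.062  0.18 ] 0.59
wrist piece1 [ 0.625 -0.045  0.294] 0.27
scene scoop_lip [ 0.55  -0.049  0.192] 0.69
scene scoop_lip [0.523 0.127 0.002] 0.63
scene scoop_lip [ 0.628 -0.044  0.297] 0.62
scene scoop_lip [ 0.601 -0.046  0.216] 0.54
```

Emit:
arm_command([
  {"x": 0, "y": 0, "z": 0, "rx": 0, "ry": 0, "rz": 0},
  {"x": 0, "y": 0, "z": 0, "rx": 0, "ry": 0, "rz": 0},
  {"x": 0, "y": 0, "z": 0, "rx": 0, "ry": 0, "rz": 0},
  {"x": 0, "y": 0, "z": 0, "rx": 0, "ry": 0, "rz": 0},
  {"x": 0, "y": 0, "z": 0, "rx": 0, "ry": 0, "rz": 0},
])

```text
time: 10.55
tool_pos: [0.6066, -0.0478, 0.3377]
tool_rot: [2.688, -0.0, 1.57]
contact_force: [0.6, -0.3, -0.8]
opening: 0.0098
grip_force: 39.9
```

```bash
python3 - <<'E'
from h import *
for n in ('wrist','scene','top'):
    p=read_camera(n);cv2.imwrite(f'pics/{n}2.png',p['pixels'])
    for q in ['piece1']:
        for d in mark_of(p,q): print(n,q,np.round(d['point'],3),round(d['confidence'],2))
cv2.imwrite('pics/pour.png',np.hstack([cv2.resize(cv2.imread('pics/scene2.png')[150:300,200:350],(400,400)),cv2.resize(cv2.imread('pics/wrist2.png'),(400,400))]))
E
```

```text
wrist piece1 [ 0.53  -0.066  0.019] 0.44
top piece1 [ 0.531 -0.064  0.02 ] 0.59
top piece1 [ 0.534 -0.042  0.033] 0.39
```

View pics/pour.png

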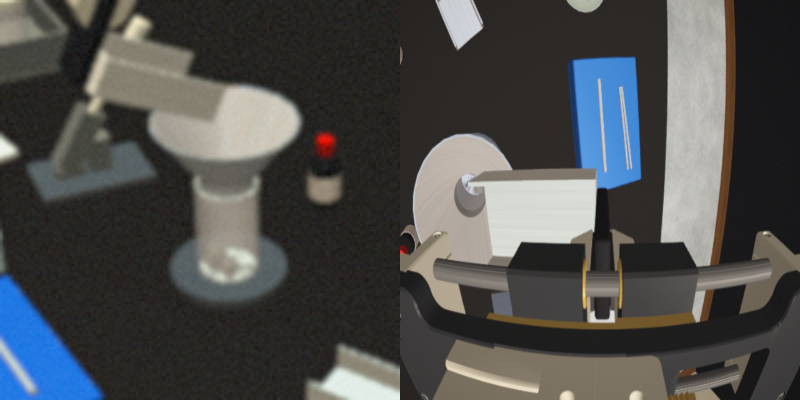

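The left half shows pieces lying in the jar at (225,262), and the right half shows an empty scoop floor at (540,215). I'll tip a bit further to be sure, then check while backing off.

```bash
python3 - <<'E'
from h import *
b=cur()[:2]
for t in [30,34,38,42,46]:
    z=max(.178,.205-(t-14)*.0012)
    print(t,rel(*lipTCP([J[0]+.025,J[1],z],0,t),base=b))
p46=lipTCP([J[0]+.025,J[1],.178],0,46)
print(rel(*lipTCP([J[0]+.025,J[1],.23],0,0),base=p46))
E
```

```text
30 (array([-0.2, -9.8, -3.4]), array([-4.,  0., -0.]))
34 (array([ -0.2, -20.2,  -6.3]), array([-8.,  0., -0.]))
38 (array([ -0.2, -30.3, -10.2]), array([-12.,   0.,  -0.]))
42 (array([ -0.2, -39.5, -16.1]), array([-16.,   0.,  -0.]))
46 (array([ -0.2, -49.1, -21.5]), array([-20.,   0.,  -0.]))
(array([ 0. , 79.6, 79.4]), array([46.,  0.,  0.]))
```

Emit:
arm_command([
  {"x": 0, "y": -10, "z": -3, "rx": -4, "ry": 0, "rz": 0},
  {"x": 0, "y": -20, "z": -6, "rx": -8, "ry": 0, "rz": 0},
  {"x": 0, "y": -30, "z": -10, "rx": -12, "ry": 0, "rz": 0},
  {"x": 0, "y": -40, "z": -16, "rx": -16, "ry": 0, "rz": 0},
  {"x": 0, "y": -49, "z": -21, "rx": -20, "ry": 0, "rz": 0},
  {"x": 0, "y": -49, "z": -21, "rx": -20, "ry": 0, "rz": 0},
  {"x": 0, "y": -49, "z": -21, "rx": -20, "ry": 0, "rz": 0},
  {"x": 0, "y": -49, "z": -21, "rx": -20, "ry": 0, "rz": 0},
])

```text
time: 11.65
tool_pos: [0.5543, -0.048, 0.3357]
tool_rot: [2.339, 0.0, 1.57]
contact_force: [0.6, -0.3, -1.0]
opening: 0.0101
grip_force: 39.9
```

Emit:
arm_command([
  {"x": 0, "y": 22, "z": -21, "rx": 0, "ry": 0, "rz": 0},
  {"x": 0, "y": 43, "z": -42, "rx": 0, "ry": 0, "rz": 0},
  {"x": 0, "y": 60, "z": -30, "rx": 8, "ry": 0, "rz": 0},
  {"x": 0, "y": 75, "z": -15, "rx": 16, "ry": 0, "rz": 0},
  {"x": 0, "y": 88, "z": 0, "rx": 24, "ry": 0, "rz": 0},
  {"x": 0, "y": 100, "z": 15, "rx": 32, "ry": 0, "rz": 0},
  {"x": 0, "y": 110, "z": 32, "rx": 40, "ry": 0, "rz": 0},
  {"x": 0, "y": 115, "z": 45, "rx": 46, "ry": 0, "rz": 0},
  {"x": 0, "y": 115, "z": 45, "rx": 46, "ry": 0, "rz": 0},
  {"x": 0, "y": 115, "z": 45, "rx": 46, "ry": 0, "rz": 0},
])

```text
time: 12.65
tool_pos: [0.6665, -0.048, 0.3849]
tool_rot: [-3.141, 0.001, 1.569]
contact_force: [0.3, -0.1, -0.9]
opening: 0.01
grip_force: 39.9
```

```bash
python3 - <<'E'
from h import *
b=cur()[:2]
for n in ('wrist','scene'):
    p=read_camera(n)
    for q in ['piece1']:
        for d in mark_of(p,q): print(n,q,np.round(d['point'],3),round(d['confidence'],2))
# put back where it was
a=(np.array([.568,.3325,.35]),pose(18));print(rel(*a,base=b))
E
```

```text
wrist piece1 [ 0.553 -0.045  0.278] 0.71
wrist piece1 [ 0.735 -0.199  0.003] 0.41
scene piece1 [ 0.547 -0.048  0.278] 0.26
(array([380.4, -99.1,  34.5]), array([ -0. ,   0.1, -18.1]))
```

```bash
python3 - <<'E'
from h import *
w=read_camera('wrist')['pixels'];s=read_camera('scene')['pixels']
cv2.imwrite('pics/chk.png',np.hstack([cv2.resize(s[110:310,200:400],(400,400)),cv2.resize(w[60:420,140:500],(400,400))]))
E
```

```text
(no output)
```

View pics/chk.png

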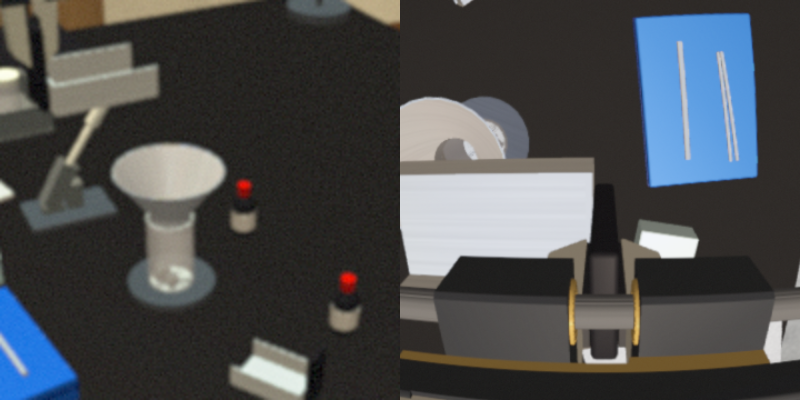

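The scoop is empty and the pieces lie at the bottom of the jar (170,275), with the funnel clear. I'll return the scoop to its old place.

Emit:
arm_command([
  {"x": 380, "y": -99, "z": 34, "rx": 0, "ry": 0, "rz": -18},
  {"x": 380, "y": -99, "z": 34, "rx": 0, "ry": 0, "rz": -18},
  {"x": 380, "y": -99, "z": 34, "rx": 0, "ry": 0, "rz": -18},
  {"x": 380, "y": -99, "z": 34, "rx": 0, "ry": 0, "rz": -18},
  {"x": 380, "y": -99, "z": 34, "rx": 0, "ry": 0, "rz": -18},
  {"x": 380, "y": -99, "z": 34, "rx": 0, "ry": 0, "rz": -18},
  {"x": 380, "y": -99, "z": 34, "rx": 0, "ry": 0, "rz": -18},
  {"x": 380, "y": -99, "z": 34, "rx": 0, "ry": 0, "rz": -18},
  {"x": 380, "y": -99, "z": 34, "rx": 0, "ry": 0, "rz": -18},
  {"x": 380, "y": -99, "z": 34, "rx": 0, "ry": 0, "rz": -18},
  {"x": 380, "y": -99, "z": 34, "rx": 0, "ry": 0, "rz": -18},
  {"x": 380, "y": -99, "z": 34, "rx": 0, "ry": 0, "rz": -18},
])

```text
time: 14.15
tool_pos: [0.5674, 0.3307, 0.3532]
tool_rot: [3.141, 0.0, 1.882]
contact_force: [-0.4, -0.2, -1.0]
opening: 0.0095
grip_force: 39.9
```

Emit:
arm_command([
  {"x": 0, "y": 0, "z": 40, "rx": 0, "ry": 0, "rz": 0},
  {"x": 0, "y": 0, "z": 85, "rx": 0, "ry": 0, "rz": 0},
  {"x": 0, "y": 0, "z": 130, "rx": 0, "ry": 0, "rz": 0},
  {"x": 0, "y": 0, "z": 175, "rx": 0, "ry": 0, "rz": 0},
  {"x": 0, "y": 0, "z": 205, "rx": 0, "ry": 0, "rz": 0},
  {"x": 0, "y": 0, "z": 225, "rx": 0, "ry": 0, "rz": 0},
  {"x": 0, "y": 0, "z": 233, "rx": 0, "ry": 0, "rz": 0},
  {"x": 0, "y": 0, "z": 238, "rx": 0, "ry": 0, "rz": 0},
  {"x": 0, "y": 0, "z": 240, "rx": 0, "ry": 0, "rz": 0},
  {"x": 0, "y": 0, "z": 242, "rx": 0, "ry": 0, "rz": 0},
  {"x": 0, "y": 0, "z": 242, "rx": 0, "ry": 0, "rz": 0},
])

```text
time: 15.25
tool_pos: [0.5672, 0.3323, 0.1114]
tool_rot: [3.14, -0.0, 1.884]
contact_force: [0.1, -0.6, -1.5]
opening: 0.0098
grip_force: 39.9
```

Emit:
arm_command([
  {"x": 0, "y": 0, "z": 1, "rx": 0, "ry": 0, "rz": 0},
  {"x": 0, "y": 0, "z": 1, "rx": 0, "ry": 0, "rz": 0},
  {"x": 0, "y": 0, "z": 1, "rx": 0, "ry": 0, "rz": 0},
])

```text
time: 15.55
tool_pos: [0.5672, 0.3324, 0.1103]
tool_rot: [3.14, -0.0, 1.885]
contact_force: [0.7, 0.6, 1.7]
opening: 0.0095
grip_force: 39.9
```

Emit:
arm_command([
  {"x": 0, "y": 0, "z": 0, "rx": 0, "ry": 0, "rz": 0},
  {"x": 0, "y": 0, "z": 0, "rx": 0, "ry": 0, "rz": 0},
  {"x": 0, "y": 0, "z": 0, "rx": 0, "ry": 0, "rz": 0},
  {"x": 0, "y": 0, "z": 0, "rx": 0, "ry": 0, "rz": 0},
  {"x": 0, "y": 0, "z": -30, "rx": 0, "ry": 0, "rz": 0},
  {"x": 0, "y": 0, "z": -70, "rx": 0, "ry": 0, "rz": 0},
  {"x": 0, "y": 0, "z": -120, "rx": 0, "ry": 0, "rz": 0},
  {"x": 0, "y": 0, "z": -170, "rx": 0, "ry": 0, "rz": 0},
  {"x": 0, "y": 0, "z": -210, "rx": 0, "ry": 0, "rz": 0},
  {"x": 0, "y": 0, "z": -210, "rx": 0, "ry": 0, "rz": 0},
], hand=50)

```text
time: 16.55
tool_pos: [0.5683, 0.3329, 0.3271]
tool_rot: [3.129, -0.001, 1.885]
contact_force: [-0.2, 0.4, -0.0]
opening: 0.0502
grip_force: 0.0
```

```bash
python3 - <<'E'
from h import *
for n in ('top','wrist','scene'):
    p=read_camera(n);cv2.imwrite(f'pics/{n}3.png',p['pixels'])
    print(n,p['K'][0,0],p['rvec'].ravel() if n=='wrist' else '')
    for q in ['scoop','scoop_grip','scoop_lip','holder','rod','rod_head','jar','funnel_mouth']:
        for d in mark_of(p,q):
            if d['confidence']>.4: print(n,q,np.round(d['point'],3),round(d['confidence'],2))
E
```

```text
top 614.3849275445617 
top scoop [ 0.247  0.471 -0.001] 0.88
top scoop [0.499 0.165 0.001] 0.86
top scoop_grip [0.478 0.202 0.051] 0.93
top scoop_grip [0.208 0.399 0.077] 0.69
top scoop_lip [0.523 0.13  0.001] 0.94
top scoop_lip [ 0.583 -0.268  0.   ] 0.7
top scoop_lip [0.279 0.527 0.006] 0.67
top scoop_lip [0.458 0.299 0.003] 0.54
top holder [ 0.581 -0.27   0.002] 0.77
top rod [0.724 0.21  0.003] 0.7
top rod [ 0.538 -0.038  0.035] 0.47
top rod [ 0.605 -0.272  0.032] 0.44
top rod_head [0.46  0.298 0.002] 0.67
top rod_head [ 0.522 -0.268  0.146] 0.61
top jar [ 0.526 -0.052  0.003] 0.81
top funnel_mouth [ 0.522 -0.05   0.167] 0.75
wrist 371.64829954431775 [-2.81573166 -0.44397358 -0.06344414]
wrist scoop [0.51  0.315 0.001] 0.96
wrist scoop [ 0.249  0.468 -0.006] 0.64
wrist scoop_grip [0.476 0.208 0.048] 0.74
wrist scoop_grip [0.566 0.337 0.059] 0.65
wrist scoop_grip [0.205 0.4   0.082] 0.58
wrist scoop_lip [0.459 0.296 0.005] 0.71
scene 434.83648916715674 
scene scoop [ 0.501  0.168 -0.002] 0.91
scene scoop [0.511 0.316 0.004] 0.64
scene scoop [ 0.246  0.472 -0.002] 0.64
scene scoop_grip [0.564 0.333 0.063] 0.96
scene scoop_grip [0.475 0.203 0.048] 0.85
scene scoop_grip [0.208 0.402 0.084] 0.8
scene scoop_lip [0.458 0.296 0.003] 0.69
scene scoop_lip [0.522 0.128 0.001] 0.66
scene holder [ 0.577 -0.265  0.   ] 0.68
scene holder [0.562 0.335 0.063] 0.61
scene rod_head [ 0.722  0.207 -0.002] 0.58
scene rod_head [ 0.521 -0.265  0.15 ] 0.54
scene jar [ 0.525 -0.048 -0.002] 0.82
scene funnel_mouth [ 0.521 -0.05   0.166] 0.69
```

```bash
python3 - <<'E'
from h import *
P=[]
exp=np.array([[.604,-.2725,.024],[.521,-.266,.150]])
for n in ('top','scene'):
    p=read_camera(n);R,_=cv2.Rodrigues(p['rvec']);t=p['tvec'].ravel();K=p['K']
    e=cv2.projectPoints(exp,p['rvec'],p['tvec'],K,None)[0][:,0]
    for d in trace(p,'rod'):
        m=d['pixels'];ys,xs=np.nonzero(m);c=np.array([xs.mean(),ys.mean()])
        print(n,round(d['confidence'],2),len(xs),c.round(1),e.round(1).tolist())
        if np.linalg.norm(c-e[1])<40 and len(P)<(1 if n=='top' else 2):
            pts=np.c_[xs,ys].astype(np.float32);vx,vy,x0,y0=cv2.fitLine(pts,cv2.DIST_L2,0,.01,.01).ravel()
            pr=(pts-[x0,y0])@[vx,vy];ends=[(x0+vx*k,y0+vy*k) for k in (pr.min(),pr.max())]
            r=[np.linalg.inv(K)@[x,y,1] for x,y in ends];nrm=R.T@np.cross(*r);nrm/=np.linalg.norm(nrm)
            C=-R.T@t;P.append((nrm,nrm@C,C,[R.T@v for v in r]));print('ends',np.round(ends,1))
(n1,d1,C,r),(n2,d2,C2,r2)=P
u=np.cross(n1,n2);u/=np.linalg.norm(u);u*=np.sign(u[2])
def at(z): return np.linalg.solve(np.array([n1,n2,[0,0,1]]),[d1,d2,z])
print('dir',u,'lean',np.degrees(np.arccos(u[2])),'az',np.degrees(np.arctan2(u[1],u[0])))
for z in (.024,.05,.15):print(z,at(z).round(4))
# ends: closest point on line to end rays
q=at(0)
for CC,rr in ((C,r),(C2,r2)):
    for v in rr:
        A=np.c_[u,-v];k=np.linalg.lstsq(A,CC-q,rcond=None)[0];print('end',(q+u*k[0]).round(4))
E
```

```text
top 0.61 138 [452.8 232.8] [[447.2, 215.8], [455.6, 237.6]]
ends [[448.3 221.9]
 [456.6 242.1]]
scene 0.56 229 [244.3 172.5] [[224.0, 210.5], [249.7, 164.1]]
ends [[234.3 191.2]
 [252.3 157.6]]
scene 0.32 4454 [192.6 293. ] [[224.0, 210.5], [249.7, 164.1]]
dir [-0.54255958  0.03416437  0.83932229] lean 32.9313763211752 az 176.39690556420618
0.024 [ 0.6078 -0.2672  0.024 ]
0.05 [ 0.591  -0.2661  0.05  ]
0.15 [ 0.5264 -0.262   0.15  ]
end [ 0.578  -0.2653  0.0701]
end [ 0.5038 -0.2606  0.185 ]
end [ 0.5713 -0.2649  0.0805]
end [ 0.514  -0.2613  0.1692]
```

```bash
cat >> h.py <<'E'
def rodR(lean,az,yaz):
    l,a,b=np.radians([lean,az,yaz]);z=-np.array([np.sin(l)*np.cos(a),np.sin(l)*np.sin(a),np.cos(l)])
    y=np.array([np.cos(b),np.sin(b),0]);y-=z*(y@z);y/=np.linalg.norm(y)
    return Ro.from_matrix(np.c_[np.cross(y,z),y,z])
G=np.array([.5235,-.264,.150])
E
python3 - <<'E'
from h import *
R=rodR(32,176,-94);g=G-R.apply([0,0,.047]);pre=G-R.apply([0,0,.047+.075]);hi=pre+[0,0,.07]
print(rel(hi,R));print(rel(pre,R,base=(hi,R)),pre,hi)
E
```

```text
(array([-529.5, -285.1,   -4. ]), array([-31.1,  21. , 108.6]))
(array([-37.1,  -0. ,  59.4]), array([0., 0., 0.])) [ 0.45900733 -0.25949023  0.25346187] [ 0.45900733 -0.25949023  0.32346187]
```

Emit:
arm_command([
  {"x": -529, "y": -285, "z": -4, "rx": -31, "ry": 21, "rz": 108.5},
  {"x": -529, "y": -285, "z": -4, "rx": -31, "ry": 21, "rz": 108.5},
  {"x": -529, "y": -285, "z": -4, "rx": -31, "ry": 21, "rz": 108.5},
  {"x": -529, "y": -285, "z": -4, "rx": -31, "ry": 21, "rz": 108.5},
  {"x": -529, "y": -285, "z": -4, "rx": -31, "ry": 21, "rz": 108.5},
  {"x": -529, "y": -285, "z": -4, "rx": -31, "ry": 21, "rz": 108.5},
  {"x": -529, "y": -285, "z": -4, "rx": -31, "ry": 21, "rz": 108.5},
  {"x": -529, "y": -285, "z": -4, "rx": -31, "ry": 21, "rz": 108.5},
  {"x": -529, "y": -285, "z": -4, "rx": -31, "ry": 21, "rz": 108.5},
  {"x": -529, "y": -285, "z": -4, "rx": -31, "ry": 21, "rz": 108.5},
  {"x": -529, "y": -285, "z": -4, "rx": -31, "ry": 21, "rz": 108.5},
  {"x": -529, "y": -285, "z": -4, "rx": -31, "ry": 21, "rz": 108.5},
  {"x": -529, "y": -285, "z": -4, "rx": -31, "ry": 21, "rz": 108.5},
  {"x": -529, "y": -285, "z": -4, "rx": -31, "ry": 21, "rz": 108.5},
  {"x": -529, "y": -285, "z": -4, "rx": -31, "ry": 21, "rz": 108.5},
  {"x": -529, "y": -285, "z": -4, "rx": -31, "ry": 21, "rz": 108.5},
  {"x": -529, "y": -285, "z": -4, "rx": -31, "ry": 21, "rz": 108.5},
  {"x": -529, "y": -285, "z": -4, "rx": -31, "ry": 21, "rz": 108.5},
], hand=60)

```text
time: 19.9
tool_pos: [0.4592, -0.2587, 0.3236]
tool_rot: [3.141, -0.557, -0.065]
contact_force: [-0.1, 0.3, 0.5]
opening: 0.06
grip_force: 0.0
```

```bash
python3 - <<'E'
from h import *
R=rodR(32,176,-94);pre=G-R.apply([0,0,.047+.075])
p0,R0,s=cur();print(p0,s['qpos'],rel(pre,R))
p=read_camera('wrist');cv2.imwrite('pics/w4.png',p['pixels'])
for q in ('rod_head','rod','holder'):
    for d in mark_of(p,q): print(q,np.round(d['point'],3),round(d['confidence'],2))
for d in boxes_of(p,'rod_head'): print('box',np.round(d['point'],3),round(d['confidence'],2))
E
```

```text
[ 0.45923708 -0.25865941  0.32363549] [-0.84099037  0.13788557  1.81964588  0.52142152  0.83678984  0.50940715] (array([-37.2,   0.8,  59.5]), array([-0.1,  0.1,  0.2]))
rod_head [ 0.524 -0.266  0.146] 0.9
rod_head [ 0.523 -0.043  0.013] 0.64
rod [ 0.603 -0.273  0.026] 0.69
holder [ 0.58  -0.265 -0.002] 0.94
box [ 0.523 -0.27   0.157] 0.76
```

View pics/w4.png

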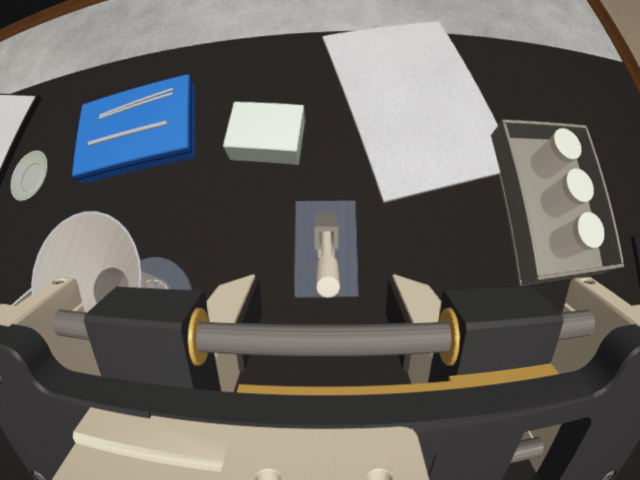

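The wrist view shows the rod head at (328,283), leaning towards us and centred between the open fingers. The sleeve is behind it at (325,230).

Emit:
arm_command([
  {"x": -25, "y": 1, "z": 40, "rx": 0, "ry": 0, "rz": 0},
  {"x": -37, "y": 1.5, "z": 59, "rx": 0, "ry": 0, "rz": 0},
  {"x": -37, "y": 1.5, "z": 59, "rx": 0, "ry": 0, "rz": 0},
  {"x": -37, "y": 1.5, "z": 80, "rx": 0, "ry": 0, "rz": 0},
  {"x": -37, "y": 1.5, "z": 105, "rx": 0, "ry": 0, "rz": 0},
  {"x": -37, "y": 1.5, "z": 125, "rx": 0, "ry": 0, "rz": 0},
  {"x": -37, "y": 1.5, "z": 132, "rx": 0, "ry": 0, "rz": 0},
  {"x": -37, "y": 1.5, "z": 132, "rx": 0, "ry": 0, "rz": 0},
])

```text
time: 20.95
tool_pos: [0.4977, -0.263, 0.1922]
tool_rot: [-3.141, -0.557, -0.067]
contact_force: [-1.1, 0.5, 0.9]
opening: 0.0602
grip_force: 0.0
```

Emit:
arm_command([
  {"x": 0, "y": 0, "z": 0, "rx": 0, "ry": 0, "rz": 0},
  {"x": 0, "y": 0, "z": 0, "rx": 0, "ry": 0, "rz": 0},
  {"x": 0, "y": 0, "z": 0, "rx": 0, "ry": 0, "rz": 0},
  {"x": 0, "y": 0, "z": 0, "rx": 0, "ry": 0, "rz": 0},
  {"x": 0, "y": 0, "z": 0, "rx": 0, "ry": 0, "rz": 0},
  {"x": 0, "y": 0, "z": 0, "rx": 0, "ry": 0, "rz": 0},
  {"x": 0, "y": 0, "z": 0, "rx": 0, "ry": 0, "rz": 0},
], hand=0, squeeze=25)

```text
time: 21.65
tool_pos: [0.4972, -0.2631, 0.192]
tool_rot: [3.142, -0.557, -0.067]
contact_force: [-1.2, -0.9, 1.7]
opening: 0.0177
grip_force: 25.0
```

Emit:
arm_command([
  {"x": 0, "y": 0, "z": -10, "rx": 0, "ry": 0, "rz": 0},
  {"x": 0, "y": 0, "z": -25, "rx": 0, "ry": 0, "rz": 0},
  {"x": 0, "y": 0, "z": -40, "rx": 0, "ry": 0, "rz": 0},
  {"x": 0, "y": 0, "z": -55, "rx": 0, "ry": 0, "rz": 0},
  {"x": 0, "y": 0, "z": -70, "rx": 0, "ry": 0, "rz": 0},
  {"x": 0, "y": 0, "z": -85, "rx": 0, "ry": 0, "rz": 0},
  {"x": 0, "y": 0, "z": -105, "rx": 0, "ry": 0, "rz": 0},
  {"x": 0, "y": 0, "z": -115, "rx": 0, "ry": 0, "rz": 0},
  {"x": 0, "y": 0, "z": -115, "rx": 0, "ry": 0, "rz": 0},
])

```text
time: 22.55
tool_pos: [0.4362, -0.2592, 0.2909]
tool_rot: [3.14, -0.559, -0.067]
contact_force: [0.1, -0.1, -0.5]
opening: 0.0177
grip_force: 25.0
```

```bash
python3 - <<'E'
from h import *
p0,R0,s=cur();print(s['contact_force'],s['opening'],s['qpos'])
R=rodR(0,176,-94)
# tip vertical above jar: grasp at 148 above tip -> TCP 195 above tip
T=np.array([J[0],J[1]+.0,.20+.195])
via=np.array([.46,-.22,.40])
print(rel(via,R));print(rel(T,R,base=(via,R)))
E
```

```text
[ 0.11401702 -0.13664762 -0.47852962] 0.01773311559090963 [-0.88582445  0.14141624  1.91691013  0.58772764  0.76944671  0.38814338]
(array([ 75.7, -40.5, -81.4]), array([  0.1, -32. ,   0.1]))
(array([  53.3, -176.2,    5. ]), array([0., 0., 0.]))
```

Emit:
arm_command([
  {"x": 25, "y": -10, "z": -40, "rx": 0, "ry": 0, "rz": 0},
  {"x": 45, "y": -20, "z": -60, "rx": 0, "ry": -8, "rz": 0},
  {"x": 60, "y": -30, "z": -72, "rx": 0, "ry": -16, "rz": 0},
  {"x": 70, "y": -36, "z": -78, "rx": 0, "ry": -24, "rz": 0},
  {"x": 76, "y": -40, "z": -81, "rx": 0, "ry": -32, "rz": 0},
  {"x": 76, "y": -40, "z": -81, "rx": 0, "ry": -32, "rz": 0},
])

```text
time: 23.15
tool_pos: [0.4632, -0.22, 0.3973]
tool_rot: [-3.14, 0.004, -0.064]
contact_force: [1.1, 0.3, -0.4]
opening: 0.018
grip_force: 25.0
```

Emit:
arm_command([
  {"x": 12, "y": -40, "z": 0, "rx": 0, "ry": 0, "rz": 0},
  {"x": 24, "y": -80, "z": 0, "rx": 0, "ry": 0, "rz": 0},
  {"x": 37, "y": -125, "z": 0, "rx": 0, "ry": 0, "rz": 0},
  {"x": 48, "y": -160, "z": 0, "rx": 0, "ry": 0, "rz": 0},
  {"x": 53, "y": -176, "z": 0, "rx": 0, "ry": 0, "rz": 0},
  {"x": 53, "y": -176, "z": 0, "rx": 0, "ry": 0, "rz": 0},
  {"x": 53, "y": -176, "z": 0, "rx": 0, "ry": 0, "rz": 0},
])

```text
time: 23.85
tool_pos: [0.5251, -0.0487, 0.3976]
tool_rot: [-3.141, 0.001, -0.066]
contact_force: [-0.5, -0.6, -0.3]
opening: 0.0175
grip_force: 25.0
```

```bash
python3 - <<'E'
from h import *
p0,R0,s=cur();print(p0,s['contact_force'],s['opening'])
for n in ('wrist','scene','top'):
    p=read_camera(n);cv2.imwrite(f'pics/{n}5.png',p['pixels'])
    for q in ('rod_head','rod','funnel_mouth'):
        for d in mark_of(p,q): print(n,q,np.round(d['point'],3),round(d['confidence'],2))
s=cv2.imread('pics/scene5.png')[90:310,200:420];t=cv2.imread('pics/wrist5.png')
cv2.imwrite('pics/ins.png',np.hstack([cv2.resize(s,(400,400)),cv2.resize(t[60:420,140:500],(400,400))]))
E
```

```text
[ 0.52514729 -0.04872416  0.39758571] [-0.5114896  -0.56398395 -0.26911725] 0.01751268112090107
wrist rod [ 0.528 -0.051  0.195] 0.93
wrist funnel_mouth [ 0.524 -0.045  0.163] 0.7
scene rod [ 0.529 -0.05   0.198] 0.5
scene funnel_mouth [ 0.524 -0.05   0.167] 0.68
top rod_head [ 0.525 -0.05   0.013] 0.5
top funnel_mouth [ 0.522 -0.052  0.166] 0.74
```

View pics/ins.png

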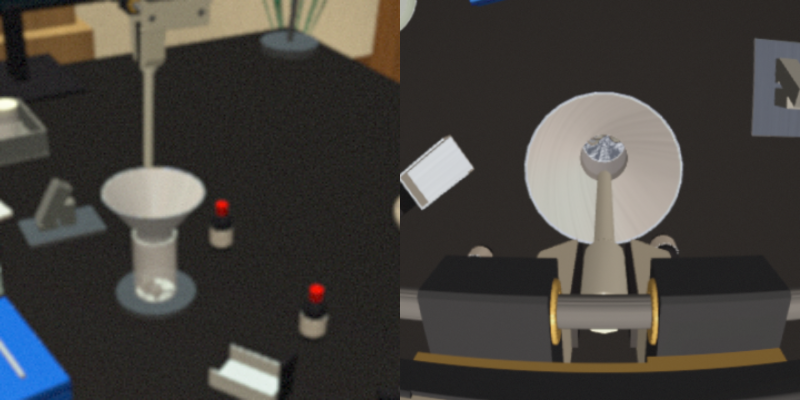

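The rod hangs upright at (148,120) over the funnel, its thin end above the spout hole (603,155 on the right). I'll lower it.

Emit:
arm_command([
  {"x": 0, "y": 0, "z": 20, "rx": 0, "ry": 0, "rz": 0},
  {"x": 0, "y": 0, "z": 45, "rx": 0, "ry": 0, "rz": 0},
  {"x": 0, "y": 0, "z": 70, "rx": 0, "ry": 0, "rz": 0},
  {"x": 0, "y": 0, "z": 95, "rx": 0, "ry": 0, "rz": 0},
  {"x": 0, "y": 0, "z": 120, "rx": 0, "ry": 0, "rz": 0},
  {"x": 0, "y": 0, "z": 135, "rx": 0, "ry": 0, "rz": 0},
  {"x": 0, "y": 0, "z": 142, "rx": 0, "ry": 0, "rz": 0},
  {"x": 0, "y": 0, "z": 142, "rx": 0, "ry": 0, "rz": 0},
])

```text
time: 25.25
tool_pos: [0.5251, -0.0483, 0.2558]
tool_rot: [-3.141, 0.003, -0.067]
contact_force: [0.6, -0.4, 0.1]
opening: 0.0175
grip_force: 25.0
```

Emit:
arm_command([
  {"x": 0, "y": 0, "z": 3, "rx": 0, "ry": 0, "rz": 0},
  {"x": 0, "y": 0, "z": 6, "rx": 0, "ry": 0, "rz": 0},
  {"x": 0, "y": 0, "z": 9, "rx": 0, "ry": 0, "rz": 0},
  {"x": 0, "y": 0, "z": 12, "rx": 0, "ry": 0, "rz": 0},
  {"x": 0, "y": 0, "z": 12, "rx": 0, "ry": 0, "rz": 0},
])

```text
time: 25.75
tool_pos: [0.5251, -0.0483, 0.2441]
tool_rot: [-3.141, 0.002, -0.067]
contact_force: [-0.2, 0.0, -0.4]
opening: 0.0176
grip_force: 25.0
```

Tip at about 0.045 and no contact yet, so I'll keep going slowly.

Emit:
arm_command([
  {"x": 0, "y": 0, "z": 2, "rx": 0, "ry": 0, "rz": 0},
  {"x": 0, "y": 0, "z": 5, "rx": 0, "ry": 0, "rz": 0},
  {"x": 0, "y": 0, "z": 8, "rx": 0, "ry": 0, "rz": 0},
  {"x": 0, "y": 0, "z": 10, "rx": 0, "ry": 0, "rz": 0},
  {"x": 0, "y": 0, "z": 10, "rx": 0, "ry": 0, "rz": 0},
])

```text
time: 26.25
tool_pos: [0.525, -0.0484, 0.234]
tool_rot: [-3.141, 0.003, -0.067]
contact_force: [-0.8, -0.0, -0.7]
opening: 0.0174
grip_force: 25.0
```

Emit:
arm_command([
  {"x": 0, "y": 0, "z": 2, "rx": 0, "ry": 0, "rz": 0},
  {"x": 0, "y": 0, "z": 4, "rx": 0, "ry": 0, "rz": 0},
  {"x": 0, "y": 0, "z": 4, "rx": 0, "ry": 0, "rz": 0},
])

```text
time: 26.55
tool_pos: [0.5249, -0.0484, 0.23]
tool_rot: [-3.141, 0.003, -0.067]
contact_force: [-1.7, -0.7, 0.3]
opening: 0.0172
grip_force: 25.0
```

Emit:
arm_command([
  {"x": 0, "y": 0, "z": 0, "rx": 0, "ry": 0, "rz": 0},
  {"x": 0, "y": 0, "z": 0, "rx": 0, "ry": 0, "rz": 0},
  {"x": 0, "y": 0, "z": 0, "rx": 0, "ry": 0, "rz": 0},
  {"x": 0, "y": 0, "z": 0, "rx": 0, "ry": 0, "rz": 0},
  {"x": 0, "y": 0, "z": 0, "rx": 0, "ry": 0, "rz": 0},
  {"x": 0, "y": 0, "z": -20, "rx": 0, "ry": 0, "rz": 0},
  {"x": 0, "y": 0, "z": -60, "rx": 0, "ry": 0, "rz": 0},
  {"x": 0, "y": 0, "z": -100, "rx": 0, "ry": 0, "rz": 0},
  {"x": 0, "y": 0, "z": -150, "rx": 0, "ry": 0, "rz": 0},
  {"x": 0, "y": 0, "z": -180, "rx": 0, "ry": 0, "rz": 0},
  {"x": 0, "y": 0, "z": -180, "rx": 0, "ry": 0, "rz": 0},
  {"x": 0, "y": 0, "z": -180, "rx": 0, "ry": 0, "rz": 0},
], hand=60)

```text
time: 27.75
tool_pos: [0.5255, -0.0484, 0.4105]
tool_rot: [-3.141, 0.001, -0.067]
contact_force: [-0.6, -0.4, -0.5]
opening: 0.0604
grip_force: 0.0
```

```bash
python3 - <<'E'
from h import *
p0,R0,s=cur();print(p0,s['contact_force'],s['opening'])
for n in ('wrist','scene'):
    p=read_camera(n);cv2.imwrite(f'pics/{n}6.png',p['pixels'])
    for q in ('rod_head','rod','piece1','scoop'):
        for d in mark_of(p,q): print(n,q,np.round(d['point'],3),round(d['confidence'],2))
s=cv2.imread('pics/scene6.png')[150:380,200:430];t=cv2.imread('pics/wrist6.png')
cv2.imwrite('pics/fin.png',np.hstack([cv2.resize(s,(400,400)),cv2.resize(t,(400,400))]))
E
```

```text
[ 0.52547339 -0.04839096  0.41047123] [-0.62299678 -0.44656465 -0.47014417] 0.06043088548736066
wrist rod_head [ 0.522 -0.052  0.154] 0.57
wrist rod_head [0.567 0.336 0.06 ] 0.42
wrist rod [ 0.522 -0.049  0.008] 0.73
wrist piece1 [ 0.527 -0.033  0.016] 0.5
wrist piece1 [ 0.539 -0.042  0.03 ] 0.4
wrist piece1 [ 0.53  -0.064  0.021] 0.39
wrist scoop [0.497 0.166 0.001] 0.91
wrist scoop [ 0.513  0.317 -0.003] 0.68
wrist scoop [ 0.524 -0.046  0.162] 0.28
scene rod_head [ 0.52  -0.046  0.159] 0.55
scene scoop [ 0.505  0.171 -0.001] 0.92
scene scoop [0.247 0.469 0.001] 0.88
scene scoop [0.512 0.316 0.003] 0.56
```

View pics/fin.png

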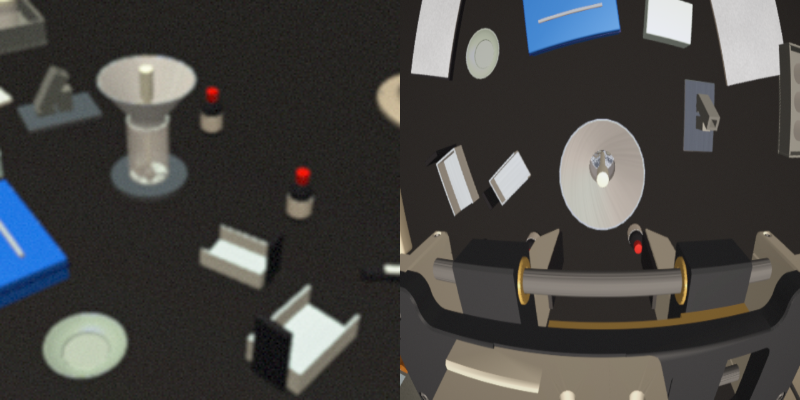

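The rod stands in the funnel and jar (147,85), the pieces are in the jar, the empty scoop sits flat at (305,340), and all the bystanders are standing. I'll hand it in.

```bash
python3 -c "
from cell import *
print(hand_in())"
```

```text
the job is handed in; nothing more can be done
None
```

I handed the job in after about 28 s of robot time: the pieces are in the jar, the empty scoop is flat on the desk and released, and the rod stands in the jar through the funnel. No verdict came back; the rod's end reads at floor level (about 10 mm above the desk), so it may stand between the pieces instead of on top, and the last check picked out only three of the four.

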